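# Load the slide imager and start the scan

### The job

Load the blue carrier of glass slides into the slide imager: without lifting it or touching the slides, push it with the fingertips, flat along the deck and under the low optics bridge, until it sits squarely between the rails and fully home against the two back stops. Neither the carrier nor the robot may bump the bridge. Then press the green start key, only with the carrier home; leave the other things on the bench and the bottle and forceps on the deck where they are.

Things in the scene. Friction and masses are not known exactly. Their poses are not given: they have to be found in the camera images.
- imager: Slide imager: a low white instrument fixed to the bench, base 440 (its x) by 260 (its y) mm, with a flat aluminium deck 50 mm above the bench. Origin on the bench under the base's centre; z up; +x is the loading direction, towards bridge and back stops; y across. The lane runs along x at y = 0; at x < 0.01 the deck is open and flat, but for the start key.
- mouth (a point): On the deck in the middle of the rails' front ends: imager x = 0.045, y = 0, z = 0.050. Two dark steel rails 8 mm high, inner faces at y = +-44.75 mm, run from here to imager x = 0.155. Lead-ins of the same height splay out from the rails' front ends towards the open deck, to imager x = 0.012, where they are about 120 mm apart.
- stop (a point): On the deck midway between the faces of the two black rubber back stops: imager x = 0.155, y = 0, z = 0.050. The stops are rigid, 10 mm high and 22 mm wide, centred at y = +-30 mm.
- bridge: White optics bridge fixed over the lane. Origin on the deck under its centre (imager x = 0.102, y = 0), axes as the imager. 60 mm deep along x (imager x = 0.072 to 0.132), 160 mm wide; legs outside the rails (|y| 56 to 80 mm). Beam underside 17 mm above the deck, top 63 mm; a camera tube 52 mm across in the middle rises to 101 mm above the deck.
- dock (a point): Point on the deck where the carrier's origin lies when the carrier is home: imager x = 0.0911, y = 0, z = 0.050; axes as the imager.
- carrier: Loaded slide carrier: a loose flat blue plastic tray, 127.8 (its x) by 85.5 (its y) by 12 mm high, about 0.1 kg, with four glass slides, lying askew on the open end of the deck, on which it slides freely. Origin at the centre of its underside, z up, +x roughly in the loading direction. When home, its rear edge is at imager x = 0.027, 45 mm short of the bridge.
- carrier_rear (a point): Middle of the carrier's rear end face (the end away from the bridge), 6 mm above its underside: carrier x = -63.9 mm.
- slides: The four glass slides in the carrier, part of it, their upper faces 3 mm below the carrier's rim. Not to be touched. Origin 8 mm above the carrier's.
- start (a joint): Travel of the green start key, m: 0 = up, 0.005 = fully down (about 4 N); springs back by itself. A press counts beyond 3.5 mm.
- start_top (a point): Centre of the upper face of the round green start key (22 mm across, in a small grey housing) on the imager's deck beside the lead-in, imager x = 0.020, y = 0.102; pressed straight down.
- oil_bottle: Small amber dropper bottle with a black cap, 25 mm across and 60 mm high, standing on the deck's far corner beyond the bridge, near imager x = 0.185, y = 0.095; origin at the centre of its base. Not to be moved.
- forceps: Flat steel forceps, 115 mm long, 3 mm thick, lying on the deck beside the bridge on the side away from the start key, along the imager's x, near imager x = 0.10, y = -0.106; origin under their middle. Not to be moved.
- petri_dish: Closed Petri dish, 91 mm across and 17 mm high, lying on the bench; origin at the centre of its base. Not to be moved.
- flask: Empty conical flask with a blue stopper, 82 mm across and 131 mm high, standing on the bench; origin at the centre of its base. Not to be moved.
- tube_rack: White rack of capped test tubes, 70 by 200 by 118 mm high, standing on the bench; origin at the centre of its base. Not to be moved.
- slide_box: Yellow slide box, 102 by 77 by 34 mm high, lying on the bench; origin at the centre of its base. Not to be moved.
- pen: Black and blue pen, 123 mm long and 10 mm thick, lying on the bench along its x; origin under its middle. Not to be moved.
- spare_carrier: Empty grey slide carrier without slides, same size as the blue one, lying on the bench; origin at the centre of its underside. Not needed; not to be moved.

How it is judged:
By the outcome, as a careful person would: the job done as asked, in the order asked, and still so for the second after the job is handed in, with the robot touching nothing.
It also fails if it takes over 72 s, if anything falls off the work surface, if the arm or the gripper's body presses on something with over 40 N, if the wrist force passes 120 N, or if a joint passes its speed limit or range.

### The arm

A 7-joint arm with a two-finger parallel gripper is mounted at the origin on the work surface. World frame = base frame: x ahead of the robot, y to its left, z up, the work surface at z = 0. Lengths are in m, angles in rad, forces in N, time in s.
With the tool pointing down it reaches from about 0.4 to 0.875 m from the base axis. Payload 19.3 kg.
Tool frame: the origin (TCP) lies at the very end of the fingers, on their centre line; the grasp point (between the pads) lies 19 mm behind it; z points along the fingers, x is the direction in which the jaws open and shut, and the axes are right-handed (so a half turn about z gives the same grasp; the last joint's range is limited). The gripper opens to 85 mm and grips with 20 to 120 N. Pads are 22 mm wide; open, the fingers measure 114 mm over their backs; the gripper's body (76 mm by 85 mm) begins 54 mm behind the grasp point. The pads swing forward as they close: fully open they stand 13 mm farther back than shut.
Start: joints at [-1.268, 0.521, -0.036, 1.599, 0.021, 1.021, -0.113], TCP at [0.228, 0.582, 0.231] pointing down, gripper open.
Joint ranges: [-2.91, 2.91], [-0.3, 2.13], [-1.5, 1.42], [0.17, 2.43], [-1.26, 4.41], [0.16, 1.93], [-2.52, 2.52]. Speed limits (rad/s): [1.89, 1.89, 2.39, 2.39, 3.01, 3.01, 3.01].

### API

Orientations are given as [roll, pitch, yaw] about the fixed x, y, z axes, in that order (R = Rz(yaw) Ry(pitch) Rx(roll)).
In Python, from workcell import bot gives the robot as it stands.
- The arm moves only by the tool jog_arm, never from a script. Its argument "increments" is a list of rows, each an object of numbers: "wx", "wy", "wz": the turn, a rotation vector about the tool's x, y, z in degrees; "x", "y", "z": the shift along the tool's x, y, z in cm; "claw": the opening in per cent of the stroke, from 0 (shut) to 100 (fully open). A call has 1 to 10 rows; each row is the pose to reach, as a shift and turn from the pose measured when the call began, along the tool's axes at that moment; what a row does not reach only later rows make up. A row lasts 1/8 s, in which the tool goes at most 62.5 mm and 10.7 degrees, less where a joint would pass 70% of its speed; a pose out of reach is approached as far as the arm can. A call with a gripper value outside its range is refused whole. The fingers move at their own pace and stop on an object; "squeeze" is the grip in N (left out, the last holds). Time passes only in rows, so rows that repeat a pose let the fingers close. It gives the time, the measured TCP pose, the force and the opening at its end, in the units of the state.
- bot.observe(): the state, without advancing time (a new reading comes with each control period).
- bot.grab_frame(name): name is "scene" or "side" or "wrist"; returns a dict with "pixels" (400x640x3 uint8, red, green, blue), "fov_y" (degrees; the focal length in pixels is half the picture's height over the tangent of half this angle, whatever the lens; pixels are square), "cx", "cy" (the principal point, pixels), "origin" and "orientation" of the camera in the world. Camera axes: x right, y down, z forward; pixel columns grow to the right and rows downward; lengths in m; the calibration is good to about 2 mm. The wrist camera is an equidistant fisheye: a pixel r from the principal point sees the ray r / f radians off the axis. A picture is of the moment at which its call begins. There is no depth.
- bot.job_done(): hands the job in, once; it reports no verdict.
The state is a dict: "clock": time; "qpos": joint angles; "qd": joint speeds; "joint_efforts": joint torques, N m; "position": TCP position; "tool_rot": TCP orientation; "force": force on the tool from outside, world axes, zero at the start; "moment": the same for the moment, N m; "grip_width": finger opening in m.
Only numpy, scipy, OpenCV 4.12 (cv2) and the standard library are available. Lean on these libraries where they do the work, as an engineer would, in place of code of your own. Each camera call takes 0.05 s, during which the arm holds its last target.

## Working session

There is one attempt and no reset: what is moved stays moved. The work goes in short steps, Python scripts to look and compute and a tool call to move; the robot and the scene stay as the last step left them, time stands still between calls to the robot, and variables do not carry over. Pictures are saved under pics/ and viewed, and the job is handed in when it is done.

Besides the shell and the picture viewer there is one more tool, called as name(argument=value, ...), one argument or row to a line, values as JSON. jog_arm: Moves the arm, as the interface text tells. Its arguments: {"type":"object","properties":{"increments":{"type":"array","items":{"type":"object","properties":{"wx":{"type":"number"},"wy":{"type":"number"},"wz":{"type":"number"},"x":{"type":"number"},"y":{"type":"number"},"z":{"type":"number"},"claw":{"type":"number"}}}},"squeeze":{"type":"number"}},"required":["increments"]}

```bash
ls; mkdir -p pics; python3 - <<'E'
from workcell import bot
import cv2
s=bot.observe(); print(s)
for n in ["scene","side","wrist"]:
    f=bot.grab_frame(n); cv2.imwrite(f"pics/{n}0.png",f["pixels"][:,:,::-1]); print(n,{k:v for k,v in f.items() if k!="pixels"})
E
```

```text
pics
{'clock': 0.0, 'qpos': array([-1.26821271,  0.52204705, -0.03631638,  1.60001937,  0.02119256,
        1.02109659, -0.11281381]), 'qd': array([ 1.83571156e-03,  2.56407013e-04,  6.23718750e-04, -5.77188417e-05,
       -1.37351416e-03, -6.46399821e-05,  5.69292197e-04]), 'joint_efforts': array([ 1.17369760e-03, -9.27090883e+01,  1.98115222e+00, -3.69947255e+01,
        1.80612324e-02,  8.04042531e-03,  2.40219629e-05]), 'position': array([0.22754322, 0.58173291, 0.2307012 ]), 'tool_rot': array([3.14150836e+00, 1.18262125e-03, 1.19797563e+00]), 'force': array([ 0.39636488, -0.42999531, -0.23176854]), 'moment': array([-5.27733274e-02,  2.91910022e-05,  2.95024465e-02]), 'grip_width': 0.0855486719181466}
scene {'fov_y': 55.729214931026945, 'cx': 317.2531227053377, 'cy': 200.73138167124915, 'origin': array([1.05265993, 0.87571828, 1.00424471]), 'orientation': array([-2.30677719, -0.00333685,  2.6123179 ])}
side {'fov_y': 48.941929461840566, 'cx': 322.8154035725742, 'cy': 194.02704039837644, 'origin': array([ 0.38253332, -0.75953507,  1.02252977]), 'orientation': array([-2.4527902 , -0.00458838, -0.2131181 ])}
wrist {'fov_y': 65.70646984690485, 'cx': 313.35729136940785, 'cy': 205.78870194474598, 'origin': array([0.14875294, 0.61301592, 0.37393526]), 'orientation': array([2.80874560e+00, 5.14215358e-04, 1.19866118e+00])}
```

View pics/scene0.png

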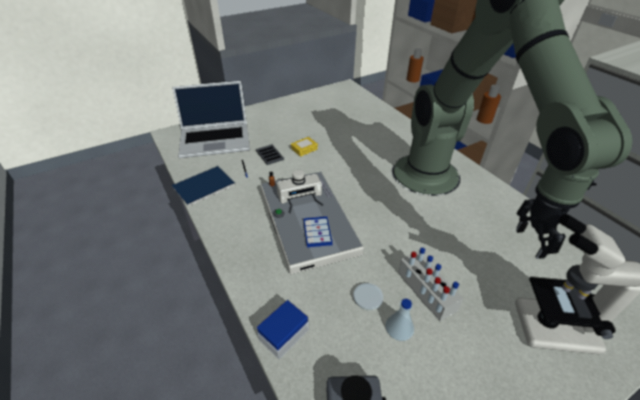

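View pics/side0.png

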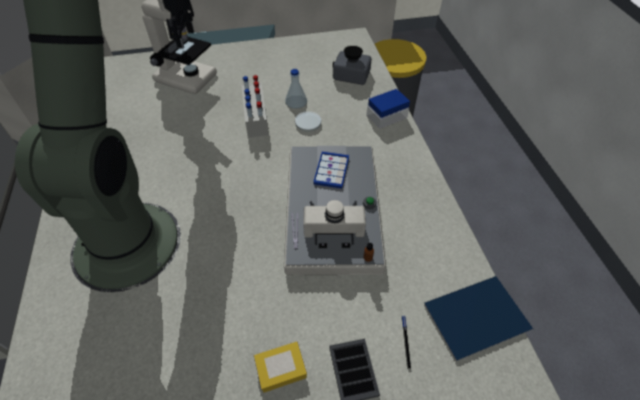

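View pics/wrist0.png

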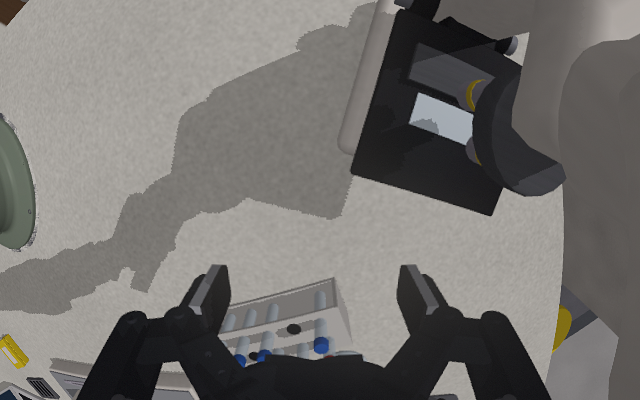

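The imager's deck lies at about (310,220) in the scene view and (335,205) in the side view. The carrier is at (317,232) and (332,170), and the loading direction is roughly world −y. I'll zoom in.

```bash
python3 - <<'E'
import cv2
a=cv2.imread("pics/scene0.png")[160:280,240:380]; b=cv2.imread("pics/side0.png")[135:285,270:400]
cv2.imwrite("pics/sc_crop.png",cv2.resize(a,None,fx=5,fy=5,interpolation=cv2.INTER_CUBIC))
cv2.imwrite("pics/si_crop.png",cv2.resize(b,None,fx=4,fy=4,interpolation=cv2.INTER_CUBIC))
E
```

```text
(no output)
```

View pics/sc_crop.png

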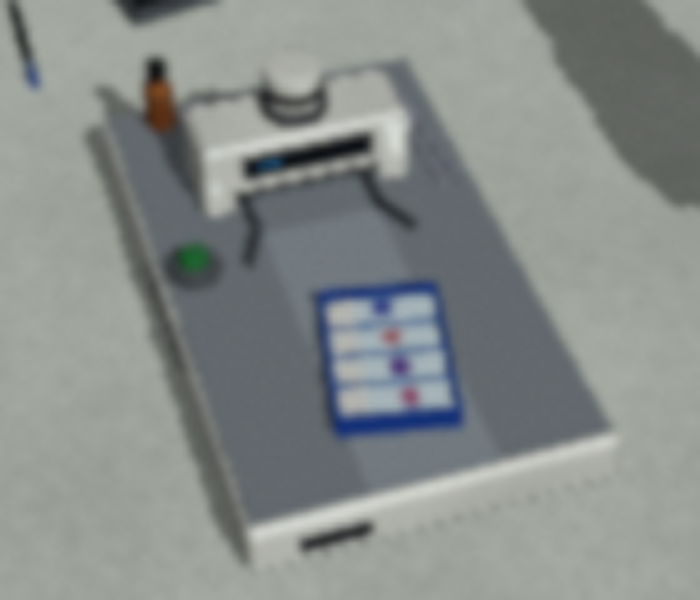

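View pics/si_crop.png

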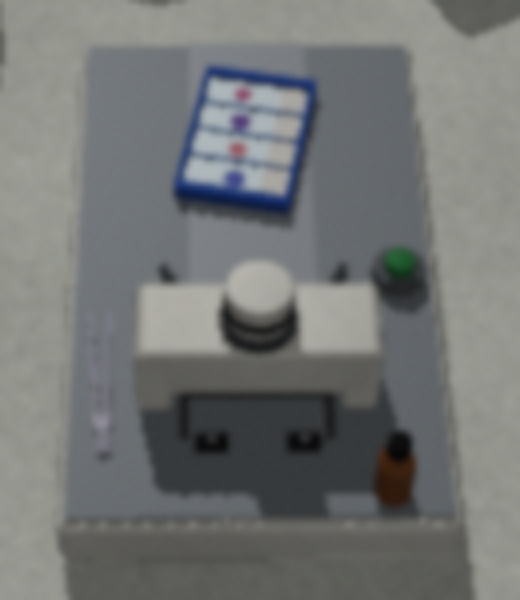

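```bash
cat > h.py <<'E'
import numpy as np, cv2
from scipy.spatial.transform import Rotation as R
from scipy.optimize import least_squares
def Rm(rpy): return R.from_euler('xyz',rpy).as_matrix()
def ray(f,px):
    px=np.asarray(px,float); fl=f["pixels"].shape[0]/2/np.tan(np.radians(f["fov_y"])/2)
    d=(px-[f["cx"],f["cy"]])/fl
    if f.get("fish"):
        r=np.hypot(*d.T)[...,None] if d.ndim>1 else np.hypot(*d)
        s=np.where(r>1e-9,np.sin(r)/np.maximum(r,1e-9),1); v=np.concatenate([d*s,np.cos(r)*np.ones_like(d[...,:1])],-1)
    else: v=np.concatenate([d,np.ones_like(d[...,:1])],-1)
    return v@Rm(f["orientation"]).T
def onplane(f,px,z):
    v=ray(f,px); o=f["origin"]; t=(z-o[2])/v[...,2:3]; return o+t*v
def grab(n,save=None):
    from workcell import bot
    f=bot.grab_frame(n); f["fish"]= n=="wrist"
    if save: cv2.imwrite("pics/"+save,f["pixels"][:,:,::-1])
    return f
def rectfit(P,L,W):
    # P ordered corners: (-,-),(+,-),(+,+),(-,+) ; rigid 2D fit
    M=np.array([[-L,-W],[L,-W],[L,W],[-L,W]])/2
    c=P.mean(0); q=P-c; a=np.arctan2((M[:,0]*q[:,1]-M[:,1]*q[:,0]).sum(),(M*q).sum())
    Rt=np.array([[np.cos(a),-np.sin(a)],[np.sin(a),np.cos(a)]])
    return c,a,np.linalg.norm(q-M@Rt.T,axis=1)
E
python3 - <<'E'
from h import *
fs=grab("scene");fd=grab("side")
# imager corner order: (-x,-y),(+x,-y),(+x,+y),(-x,+y)
S=np.array([(613,432),(405,62),(98,92),(250,525)])/5+[240,160]
D=np.array([(88,46),(65,520),(455,520),(410,46)])/4+[270,135]
for f,p in((fs,S),(fd,D)):
    P=onplane(f,p,.05)[:,:2]; print(P.round(3).tolist(),rectfit(P,.44,.26))
S=np.array([(463,425),(438,284),(317,292),(335,436)])/5+[240,160]
D=np.array([(208,70),(176,190),(292,208),(315,82)])/4+[270,135]
for f,p in((fs,S),(fd,D)):
    P=onplane(f,p,.062)[:,:2]; print(P.round(3).tolist(),rectfit(P,.1278,.0855))
E
```

```text
[[0.502, 0.238], [0.417, -0.174], [0.651, -0.264], [0.745, 0.186]] (array([ 0.57885512, -0.00322452]), np.float64(-1.7968758210951503), array([0.0021384 , 0.02081859, 0.0176535 , 0.01025416]))
[[0.502, 0.232], [0.417, -0.186], [0.658, -0.237], [0.75, 0.179]] (array([ 0.58181643, -0.00318604]), np.float64(-1.7809826827587705), array([0.0077845 , 0.0094694 , 0.009504  , 0.00733377]))
[[0.59, 0.192], [0.536, 0.071], [0.614, 0.035], [0.668, 0.158]] (array([0.60199093, 0.11384582]), np.float64(-1.9916027694120422), array([0.00250704, 0.00227067, 0.00326725, 0.00310456]))
[[0.587, 0.174], [0.538, 0.06], [0.616, 0.026], [0.664, 0.145]] (array([0.60124011, 0.10132562]), np.float64(-1.959948089372852), array([0.00235574, 0.00179648, 0.0002524 , 0.00144057]))
```

jog_arm(
  increments=[
    {"x":-3.5,"y":4.7,"z":-2,"wz":7},
    {"x":-7.0,"y":9.4,"z":-4,"wz":14},
    {"x":-10.5,"y":14.1,"z":-6,"wz":22},
    {"x":-14,"y":18.8,"z":-7,"wz":29},
    {"x":-17.5,"y":23.5,"z":-7,"wz":36},
    {"x":-21,"y":28.2,"z":-7,"wz":43},
    {"x":-24.5,"y":32.9,"z":-7,"wz":50},
    {"x":-28,"y":37.6,"z":-7,"wz":58},
    {"x":-31.5,"y":42.3,"z":-7,"wz":65},
    {"x":-35,"y":47,"z":-7,"wz":72},
  ],
)

```text
schema error: expected keys wx, wy, wz, x, y, z, claw
```

jog_arm(
  increments=[
    {"x":-3.5,"y":4.7,"z":-2,"wx":0,"wy":0,"wz":7,"claw":50},
    {"x":-7.0,"y":9.4,"z":-4,"wx":0,"wy":0,"wz":14,"claw":50},
    {"x":-10.5,"y":14.1,"z":-6,"wx":0,"wy":0,"wz":22,"claw":50},
    {"x":-14,"y":18.8,"z":-7,"wx":0,"wy":0,"wz":29,"claw":50},
    {"x":-17.5,"y":23.5,"z":-7,"wx":0,"wy":0,"wz":36,"claw":50},
    {"x":-21,"y":28.2,"z":-7,"wx":0,"wy":0,"wz":43,"claw":50},
    {"x":-24.5,"y":32.9,"z":-7,"wx":0,"wy":0,"wz":50,"claw":50},
    {"x":-28,"y":37.6,"z":-7,"wx":0,"wy":0,"wz":58,"claw":50},
    {"x":-31.5,"y":42.3,"z":-7,"wx":0,"wy":0,"wz":65,"claw":50},
    {"x":-35,"y":47,"z":-7,"wx":0,"wy":0,"wz":72,"claw":50},
  ],
)

```text
clock: 1.5
position: [0.5386, 0.0832, 0.3014]
tool_rot: [3.141, -0.0, -0.062]
force: [0.3, 1.0, 0.6]
grip_width: 0.0427
```

jog_arm(
  increments=[
    {"x":2.5,"y":3,"z":0,"wx":0,"wy":0,"wz":5,"claw":50},
    {"x":4.5,"y":5.5,"z":0,"wx":0,"wy":0,"wz":9,"claw":50},
    {"x":4.5,"y":5.5,"z":0,"wx":0,"wy":0,"wz":9,"claw":50},
  ],
)

```text
clock: 1.88
position: [0.5807, 0.0232, 0.3012]
tool_rot: [3.14, -0.0, -0.223]
force: [-0.8, 1.1, -1.1]
grip_width: 0.0427
```

```bash
python3 - <<'E'
from h import *
import pickle
f=grab("wrist","w1.png");pickle.dump(f,open("w1.pkl","wb"));print(f["origin"],f["orientation"])
f=grab("scene","s1.png")
E
```

```text
[0.59866839 0.1058105  0.44419123] [ 2.80897449e+00 -1.65190642e-03 -2.22711973e-01]
```

View pics/w1.png

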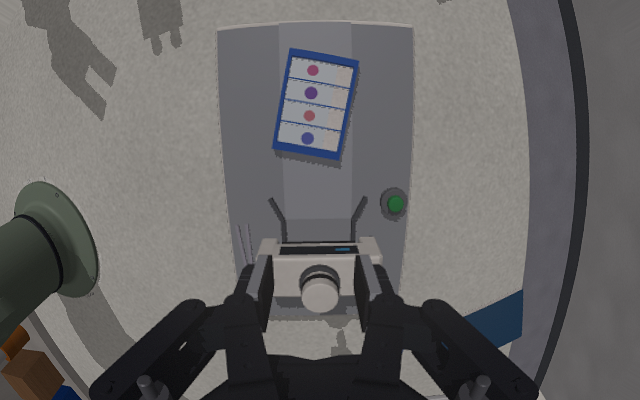

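Clear overhead view: the carrier is at (316,104) and rotated a little clockwise, the key at (395,203), the lead-in tips at (270,199) and (365,198), and the bridge below them. Next I measure.

```bash
python3 - <<'E'
from h import *
import pickle
f=pickle.load(open("w1.pkl","rb"))
im=f["pixels"]; hsv=cv2.cvtColor(im,cv2.COLOR_RGB2HSV)
for r in (60,120): print(r,[tuple(im[r,c]) for c in range(212,228)]); print([tuple(im[r,c]) for c in range(404,420)])
print([tuple(im[r,250]) for r in range(18,36)])
print("lane",[tuple(im[190,c]) for c in range(278,288)],[tuple(im[190,c]) for c in range(346,356)])
g=cv2.inRange(hsv,(45,80,40),(85,255,255)); n,l,s,c=cv2.connectedComponentsWithStats(g); i=1+s[1:,4].argmax(); print("key",s[i],c[i],onplane(f,c[i],.065))
b=cv2.inRange(hsv,(105,120,60),(125,255,255)); b[200:]=0; b[:,:240]=0;b[:,400:]=0
cv2.imwrite("pics/b.png",b)
cs,_=cv2.findContours(b,0,2); k=max(cs,key=cv2.contourArea)[:,0,:]
P=onplane(f,k.astype(float),.062)[:,:2]
(c,wh,a)=cv2.minAreaRect((P*1000).astype(np.float32)); print("carrier",c,wh,a)
c1=cv2.resize(im[180:320,220:430,::-1],None,fx=3.5,fy=3.5,interpolation=cv2.INTER_CUBIC); cv2.imwrite("pics/w1c.png",c1)
E
```

```text
60 [(np.uint8(140), np.uint8(137), np.uint8(132)), (np.uint8(139), np.uint8(135), np.uint8(131)), (np.uint8(138), np.uint8(135), np.uint8(131)), (np.uint8(138), np.uint8(134), np.uint8(129)), (np.uint8(137), np.uint8(132), np.uint8(128)), (np.uint8(130), np.uint8(126), np.uint8(124)), (np.uint8(102), np.uint8(101), np.uint8(106)), (np.uint8(104), np.uint8(103), np.uint8(107)), (np.uint8(104), np.uint8(103), np.uint8(107)), (np.uint8(103), np.uint8(103), np.uint8(107)), (np.uint8(104), np.uint8(103), np.uint8(108)), (np.uint8(104), np.uint8(104), np.uint8(108)), (np.uint8(104), np.uint8(103), np.uint8(107)), (np.uint8(104), np.uint8(103), np.uint8(108)), (np.uint8(103), np.uint8(103), np.uint8(106)), (np.uint8(104), np.uint8(103), np.uint8(108))]
[(np.uint8(102), np.uint8(102), np.uint8(106)), (np.uint8(102), np.uint8(101), np.uint8(105)), (np.uint8(102), np.uint8(102), np.uint8(106)), (np.uint8(102), np.uint8(101), np.uint8(105)), (np.uint8(102), np.uint8(101), np.uint8(106)), (np.uint8(102), np.uint8(101), np.uint8(105)), (np.uint8(102), np.uint8(101), np.uint8(105)), (np.uint8(102)
[... 3198 characters left out ...]
11), np.uint8(110), np.uint8(115))] [(np.uint8(110), np.uint8(110), np.uint8(114)), (np.uint8(111), np.uint8(110), np.uint8(116)), (np.uint8(109), np.uint8(108), np.uint8(113)), (np.uint8(111), np.uint8(111), np.uint8(115)), (np.uint8(110), np.uint8(109), np.uint8(113)), (np.uint8(108), np.uint8(107), np.uint8(112)), (np.uint8(100), np.uint8(100), np.uint8(104)), (np.uint8(100), np.uint8(99), np.uint8(103)), (np.uint8(100), np.uint8(100), np.uint8(104)), (np.uint8(99), np.uint8(98), np.uint8(103))]
key [387 195  17  17 209] [394.94258373 203.27751196] [ 0.67638324 -0.04255863  0.065     ]
carrier (600.2755126953125, 104.2282485961914) (128.11978149414062, 85.50556945800781) 66.77023315429688
```

View pics/w1c.png

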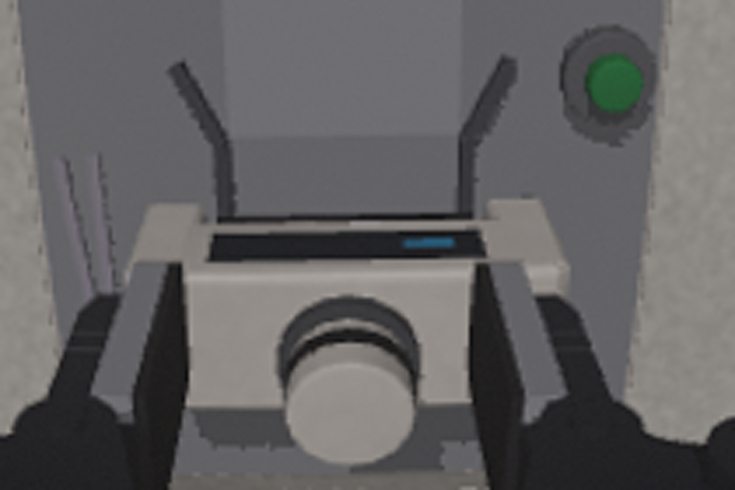

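```bash
cat >> h.py <<'E'
def imager(f,rows,cols,c0=316):
    im=f["pixels"].astype(int); m=((im[...,2]-im[...,0])>=1)
    m=cv2.morphologyEx(m.astype(np.uint8),cv2.MORPH_OPEN,np.ones((3,3)))
    L=[];Rr=[];F=[]
    for r in rows:
        c=c0
        # deck left/right, via connected row run allowing carrier
        x=np.where(m[r,170:470])[0]+170
        L.append((x.min()-.5,r)); Rr.append((x.max()+.5,r))
    for c in cols:
        y=np.where(m[:150,c])[0]; F.append((c,y.min()-.5))
    L,Rr,F=[onplane(f,np.array(q,float),.05)[:,:2] for q in(L,Rr,F)]
    def res(p):
        a,l,r,x0=p; u=np.array([np.cos(a),np.sin(a)]); v=np.array([-u[1],u[0]])
        return np.r_[L@v-l,Rr@v-r,F@u-x0]
    s=least_squares(res,[-1.787,.4,.65,0],loss="soft_l1",f_scale=.001)
    return s.x,res(s.x)
E
python3 - <<'E'
from h import *
import pickle
f=pickle.load(open("w1.pkl","rb"))
p,e=imager(f,range(45,180,3),[*range(230,280,4),*range(365,405,4)])
print(p,np.abs(e).max(),e.std(), "width",p[2]-p[1])
a=p[0];u=np.array([np.cos(a),np.sin(a)]);v=np.array([-u[1],u[0]])
def toim(P): return np.array([P@u-(p[3]+.22),P@v-(p[1]+p[2])/2])
print("key",toim(np.array([.67638,-.04256])))
print("carrier",toim(np.array([.6003,.1042])),-1.9762-a)
# mouth: rails kinks at crop(225,142),(468,137) tops z .058, tips (178,66),(510,60)
for q in((225,142),(468,137),(178,66),(510,60)):
    print(q,toim(onplane(f,np.array(q)/3.5+[220,180],.058)[:2]))
# strip edges at mouth (222,135),(462,135)
for q in((222,135),(462,135)): print("strip",toim(onplane(f,np.array(q)/3.5+[220,180],.05)[:2]))
E
```

```text
[-1.77508916  0.44432     0.69339975 -0.32812283] 0.0010579840356233494 0.00042289238753131906 width 0.2490797444107708
key [0.01257736 0.10208895]
carrier [-0.11569601 -0.00218285] -0.20111084423672576
(225, 142) [ 0.03676628 -0.04544424]
(468, 137) [0.03653515 0.0481194 ]
(178, 66) [ 0.00573655 -0.06172266]
(510, 60) [0.00569929 0.06338785]
strip [ 0.03698011 -0.04732954]
strip [0.03881443 0.04679495]
```

```bash
cat >> h.py <<'E'
A=-1.77509; U=np.array([np.cos(A),np.sin(A)]); V=np.array([-U[1],U[0]])
X0=-.32812+.22-.0065; Y0=(.44432+.69340)/2
def toim(P): return np.array([P[:2]@U-X0,P[:2]@V-Y0])
def tow(x,y): return (x+X0)*U+(y+Y0)*V
def state():
    from workcell import bot
    s=bot.observe(); h=s["tool_rot"][2]-np.pi/2
    print("t",round(s["clock"],2),"im xy",toim(s["position"]).round(4),"z",s["position"][2].round(4),"yaw rel deg",np.degrees(h-A).round(2),"F",s["force"].round(1),"w",s["grip_width"].round(4)); return s
def goto(x,y,z,yawdeg):
    s=state(); d=np.r_[tow(x,y),z]-s["position"]; R0=Rm(s["tool_rot"]); t=R0.T@d*100
    Rt=Rm([np.pi,0,A+np.pi/2+np.radians(yawdeg)]); w=np.degrees(R.from_matrix(R0.T@Rt).as_rotvec())
    print("move cm",t.round(2),"rot deg",w.round(2))
E
python3 -c "
from h import *
goto(-.196,.0156,.10,-11.5)"
```

```text
Traceback (most recent call last):
  File "h.py", line 52, in goto
    s=state(); d=np.r_[tow(x,y),z]-s["position"]; R0=Rm(s["tool_rot"]); t=R0.T@d*100
  File "h.py", line 50, in state
    print("t",round(s["clock"],2),"im xy",toim(s["position"]).round(4),"z",s["position"][2].round(4),"yaw rel deg",np.degrees(h-A).round(2),"F",s["force"].round(1),"w",s["grip_width"].round(4)); return s
                                                                                                                                                                        ^^^^^^^^^^^^^^^^^^^^^
AttributeError: 'float' object has no attribute 'round'
```

```bash
sed -i 's/s\["grip_width"\].round(4)/round(float(s["grip_width"]),4)/' h.py; python3 -c "
from h import *
goto(-.196,.0156,.10,-11.5)"
```

```text
t 1.98 im xy [-0.0283 -0.0063] z 0.3012 yaw rel deg -0.84 F [-1.1  2.   0.3] w 0.0432
move cm [  1.95 -16.8   20.12] rot deg [1.000e-02 2.000e-02 1.066e+01]
```

jog_arm(
  increments=[
    {"x":0.7,"y":-5.6,"z":2,"wx":0,"wy":0,"wz":5,"claw":50},
    {"x":1.3,"y":-11.2,"z":5,"wx":0,"wy":0,"wz":10,"claw":50},
    {"x":2,"y":-16.8,"z":9,"wx":0,"wy":0,"wz":10.7,"claw":50},
    {"x":2,"y":-16.8,"z":14,"wx":0,"wy":0,"wz":10.7,"claw":50},
    {"x":2,"y":-16.8,"z":18,"wx":0,"wy":0,"wz":10.7,"claw":50},
    {"x":2,"y":-16.8,"z":20,"wx":0,"wy":0,"wz":10.7,"claw":50},
    {"x":2,"y":-16.8,"z":20,"wx":0,"wy":0,"wz":10.7,"claw":50},
  ],
)

```text
clock: 2.85
position: [0.6353, 0.1857, 0.1009]
tool_rot: [3.141, 0.001, -0.405]
force: [0.3, 0.1, 0.9]
grip_width: 0.0423
```

```bash
python3 -c "
from h import *
goto(-.196,.0156,.06,-11.5)
grab('wrist','w2.png')"
```

```text
t 2.85 im xy [-0.1961  0.0156] z 0.1009 yaw rel deg -11.5 F [0.3 0.1 0.9] w 0.0423
move cm [0.01 0.01 4.09] rot deg [ 0.05  0.07 -0.  ]
```

View pics/w2.png

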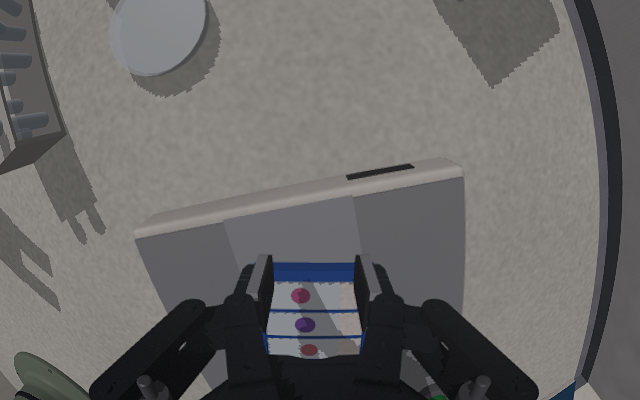

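Fingers straddle the middle of the rear edge (row ~262), parallel to it. I'll descend and feel for the deck.

jog_arm(
  increments=[
    {"x":0,"y":0,"z":2,"wx":0,"wy":0,"wz":0,"claw":50},
    {"x":0,"y":0,"z":4,"wx":0,"wy":0,"wz":0,"claw":50},
    {"x":0,"y":0,"z":4.5,"wx":0,"wy":0,"wz":0,"claw":50},
    {"x":0,"y":0,"z":4.5,"wx":0,"wy":0,"wz":0,"claw":50},
  ],
)

```text
clock: 3.4
position: [0.636, 0.1855, 0.0569]
tool_rot: [3.142, 0.0, -0.405]
force: [-0.3, -0.5, 0.6]
grip_width: 0.0427
```

jog_arm(
  increments=[
    {"x":0,"y":0,"z":0.1,"wx":0,"wy":0,"wz":0,"claw":50},
    {"x":0,"y":0,"z":0.2,"wx":0,"wy":0,"wz":0,"claw":50},
    {"x":0,"y":0,"z":0.2,"wx":0,"wy":0,"wz":0,"claw":50},
  ],
)

```text
clock: 3.78
position: [0.6361, 0.1855, 0.055]
tool_rot: [-3.141, 0.0, -0.405]
force: [0.2, -0.5, -0.1]
grip_width: 0.0424
```

```bash
python3 -c "
from h import *
state()
grab('wrist','w3.png')"
```

```text
t 3.77 im xy [-0.1961  0.0164] z 0.055 yaw rel deg -11.53 F [ 0.2 -0.5 -0.1] w 0.0424
```

View pics/w3.png

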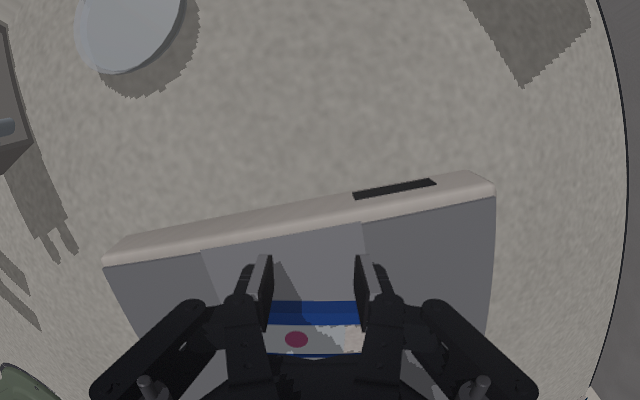

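jog_arm(
  increments=[
    {"x":0,"y":0,"z":0.1,"wx":0,"wy":0,"wz":0,"claw":50},
    {"x":0,"y":0,"z":0.2,"wx":0,"wy":0,"wz":0,"claw":50},
    {"x":0,"y":0,"z":0.2,"wx":0,"wy":0,"wz":0,"claw":50},
  ],
)

```text
clock: 4.2
position: [0.6361, 0.1856, 0.0529]
tool_rot: [-3.142, 0.0, -0.405]
force: [0.2, -0.1, 0.4]
grip_width: 0.0429
```

```bash
python3 -c "
from h import *
state()
f=grab('scene','s3.png')
a=f['pixels'][190:290,270:390,::-1]; cv2.imwrite('pics/s3c.png',cv2.resize(a,None,fx=6,fy=6,interpolation=2))
f=grab('side','d3.png')
a=f['pixels'][90:200,280:400,::-1]; cv2.imwrite('pics/d3c.png',cv2.resize(a,None,fx=5,fy=5,interpolation=2))"
```

```text
t 4.2 im xy [-0.1961  0.0163] z 0.0529 yaw rel deg -11.53 F [ 0.2 -0.1  0.4] w 0.0429
```

View pics/s3c.png

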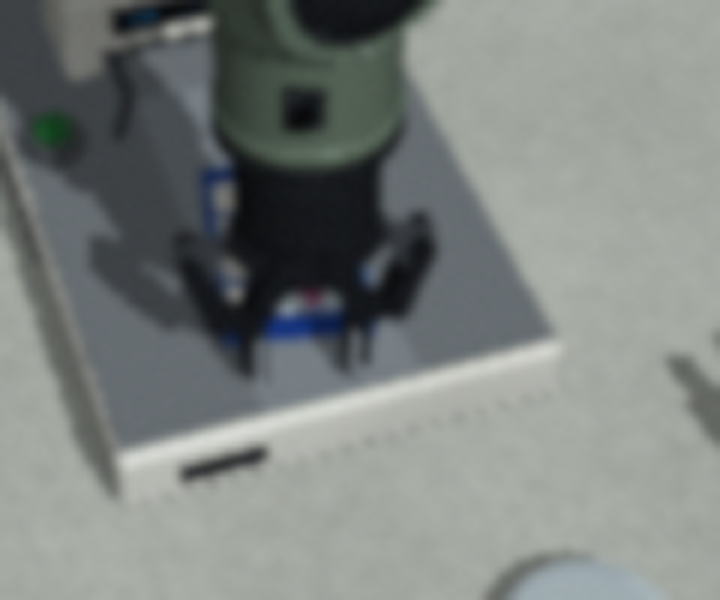

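View pics/d3c.png

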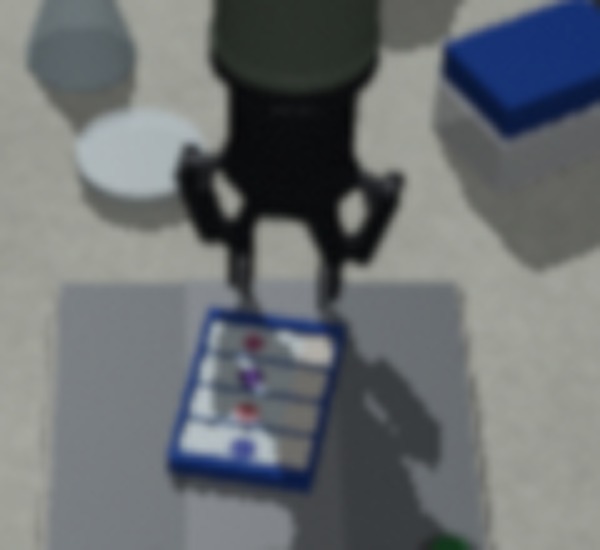

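The fingertips are just behind the rear face (scene crop rows ~370) and centred on it. I close the gap first, watching the force.

jog_arm(
  increments=[
    {"x":0,"y":0.5,"z":0.05,"wx":0,"wy":0,"wz":0,"claw":50},
    {"x":0,"y":1,"z":0.1,"wx":0,"wy":0,"wz":0,"claw":50},
    {"x":-0.05,"y":1.2,"z":0.1,"wx":0,"wy":0,"wz":0,"claw":50},
    {"x":-0.05,"y":1.3,"z":0.1,"wx":0,"wy":0,"wz":0,"claw":50},
    {"x":-0.05,"y":1.3,"z":0.1,"wx":0,"wy":0,"wz":0,"claw":50},
  ],
)

```text
clock: 4.92
position: [0.6305, 0.1738, 0.052]
tool_rot: [-3.141, 0.0, -0.405]
force: [-0.1, 0.2, -0.2]
grip_width: 0.0424
```

```bash
cat >> h.py <<'E'
def plan(pts,z=None):
    s=state(); R0=Rm(s["tool_rot"]); z=s["position"][2] if z is None else z
    for x,y,yd in pts:
        t=R0.T@(np.r_[tow(x,y),z]-s["position"])*100
        Rt=Rm([np.pi,0,A+np.pi/2+np.radians(yd)]); w=np.degrees(R.from_matrix(R0.T@Rt).as_rotvec())
        print(t.round(2),w.round(1))
def crop(f,name,r0,r1,c0,c1,k):
    cv2.imwrite('pics/'+name,cv2.resize(f['pixels'][r0:r1,c0:c1,::-1],None,fx=k,fy=k,interpolation=2))
E
python3 -c "
from h import *
state()
f=grab('wrist'); crop(f,'w4.png',220,370,220,420,4)
pts=[]
for k in np.arange(.5,8.1,.5):
    q=1-k/8; yd=-11.5*q; h=np.radians(yd)
    pts.append((-.1716+.01*k-.011*np.cos(h), .0106*q*q-.011*np.sin(h), yd))
plan(pts,.052)
"
```

```text
t 4.92 im xy [-0.1835  0.0133] z 0.052 yaw rel deg -11.53 F [-0.1  0.2 -0.2] w 0.0424
t 4.97 im xy [-0.1836  0.0133] z 0.052 yaw rel deg -11.52 F [ 0.   0.1 -0.1] w 0.0432
[-0.06  0.64 -0.  ] [-0.  -0.  -0.7]
[-0.1   1.16 -0.  ] [-0.  -0.  -1.5]
[-0.12  1.67 -0.  ] [-0.  -0.  -2.2]
[-0.13  2.18 -0.  ] [-0.  -0.  -2.9]
[-0.14  2.69 -0.  ] [-0.  -0.  -3.6]
[-0.14  3.2  -0.  ] [-0.  -0.  -4.3]
[-0.13  3.71 -0.  ] [-0. -0. -5.]
[-0.11  4.21 -0.  ] [-0.  -0.  -5.8]
[-0.09  4.72 -0.  ] [-0.  -0.  -6.5]
[-0.06  5.22 -0.  ] [-0.  -0.  -7.2]
[-0.01  5.72 -0.  ] [-0.  -0.  -7.9]
[ 0.04  6.22 -0.  ] [-0.  -0.  -8.6]
[ 0.09  6.72 -0.  ] [-0.  -0.  -9.4]
[ 0.16  7.21 -0.  ] [ -0.   -0.  -10.1]
[ 0.23  7.71 -0.  ] [ -0.   -0.  -10.8]
[ 0.32  8.2  -0.  ] [ -0.   -0.  -11.5]
```

View pics/w4.png

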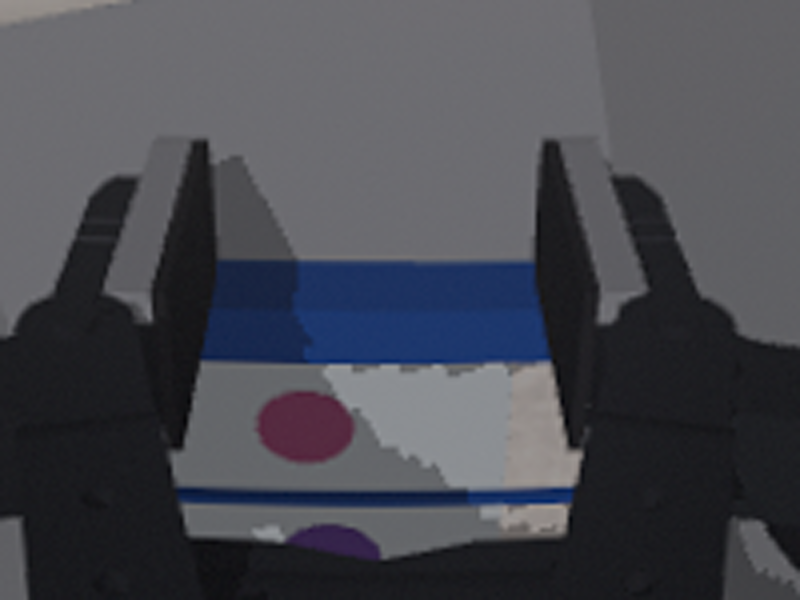

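```bash
python3 -c "
from h import *
s=state(); f=grab('wrist')
def q(c,r,z):
    P=onplane(f,np.array([220+c/4,220+r/4]),z); d=Rm(s['tool_rot']).T@(P-s['position']); print((c,r),'tool mm',(d*1000).round(1),'im',toim(P).round(4))
for c in(240,375,520): q(c,262,.05)
for c in(240,375,520): q(c,310,.062)
q(207,140,.053);q(545,140,.053);q(216,215,.053);q(160,138,.053);q(598,138,.053)
"
```

```text
t 4.97 im xy [-0.1836  0.0133] z 0.052 yaw rel deg -11.52 F [ 0.   0.1 -0.1] w 0.0432
(240, 262) tool mm [-19.2  12.9   2. ] im [-0.1748 -0.0081]
(375, 262) tool mm [-0.4 12.7  2. ] im [-0.1713  0.0104]
(520, 262) tool mm [19.9 12.9  2. ] im [-0.1669  0.0303]
(240, 310) tool mm [-18.1  12.5 -10. ] im [-0.1749 -0.007 ]
(375, 310) tool mm [ -0.4  12.3 -10. ] im [-0.1716  0.0104]
(520, 310) tool mm [ 18.7  12.6 -10. ] im [-0.1675  0.0291]
(207, 140) tool mm [-22.3  -8.2  -1. ] im [-0.1961 -0.0069]
(545, 140) tool mm [21.8 -8.2 -1. ] im [-0.1873  0.0363]
(216, 215) tool mm [-21.7   3.3  -1. ] im [-0.1847 -0.0087]
(160, 138) tool mm [-28.5  -8.4  -1. ] im [-0.1975 -0.013 ]
(598, 138) tool mm [28.8 -8.4 -1. ] im [-0.186   0.0432]
```

The rear face is 12.7 mm ahead of the TCP and parallel, leaving a gap of about 2 mm. I push along the straightening arc.

jog_arm(
  increments=[
    {"x":-0.06,"y":0.64,"z":0,"wx":0,"wy":0,"wz":-0.7,"claw":50},
    {"x":-0.1,"y":1.16,"z":0,"wx":0,"wy":0,"wz":-1.5,"claw":50},
    {"x":-0.12,"y":1.67,"z":0,"wx":0,"wy":0,"wz":-2.2,"claw":50},
    {"x":-0.13,"y":2.18,"z":0,"wx":0,"wy":0,"wz":-2.9,"claw":50},
    {"x":-0.14,"y":2.69,"z":0,"wx":0,"wy":0,"wz":-3.6,"claw":50},
    {"x":-0.14,"y":3.2,"z":0,"wx":0,"wy":0,"wz":-4.3,"claw":50},
    {"x":-0.13,"y":3.71,"z":0,"wx":0,"wy":0,"wz":-5,"claw":50},
    {"x":-0.11,"y":4.21,"z":0,"wx":0,"wy":0,"wz":-5.8,"claw":50},
  ],
)

```text
clock: 6.02
position: [0.6128, 0.1354, 0.052]
tool_rot: [-3.141, -0.0, -0.303]
force: [0.6, 0.5, 0.2]
grip_width: 0.0424
```

```bash
python3 -c "
from h import *
s=state(); f=grab('wrist'); crop(f,'w5.png',220,370,220,420,4)
f=grab('side'); crop(f,'d5.png',110,240,270,400,4.5)
"
```

```text
t 6.03 im xy [-0.1423  0.0038] z 0.052 yaw rel deg -5.67 F [0.6 0.5 0.2] w 0.0424
```

View pics/w5.png

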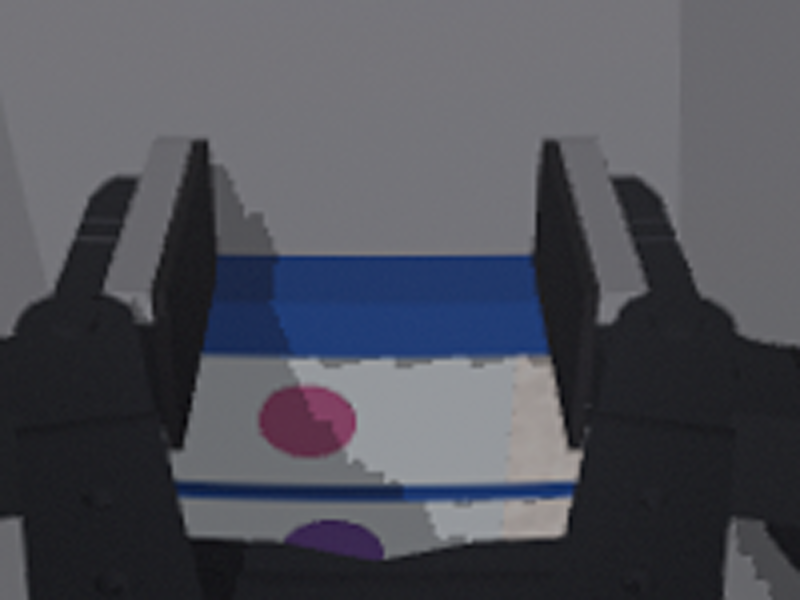

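View pics/d5.png

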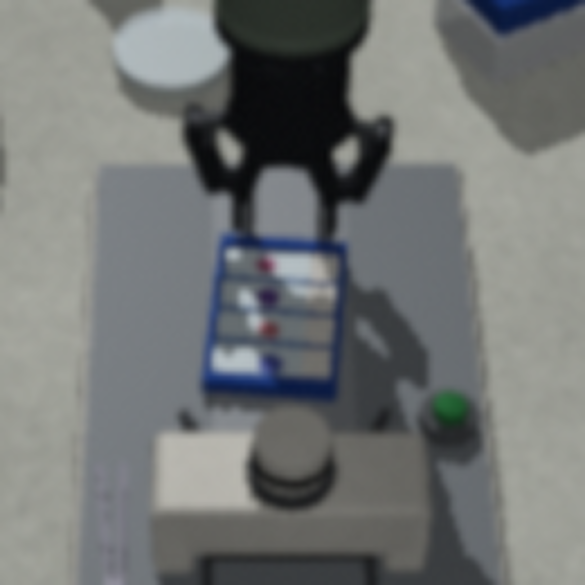

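The push stays flush (rear edge level at crop row 256) and the carrier is straightening. I continue the arc.

```bash
python3 -c "
from h import *
pts=[]
for k in np.arange(4.5,8.1,.5):
    q=1-k/8; yd=-11.5*q; h=np.radians(yd)
    pts.append((-.1716+.01*k-.011*np.cos(h), .0106*q*q-.011*np.sin(h), yd))
plan(pts,.052)
"
```

```text
t 6.12 im xy [-0.1418  0.0038] z 0.052 yaw rel deg -5.72 F [0.2 0.9 0.2] w 0.0427
[-0.04  0.43  0.  ] [ 0.   0.  -0.7]
[-0.05  0.94  0.  ] [ 0.   0.  -1.4]
[-0.06  1.44  0.  ] [ 0.   0.  -2.1]
[-0.06  1.94  0.  ] [ 0.   0.  -2.8]
[-0.06  2.44  0.  ] [ 0.   0.  -3.6]
[-0.04  2.94  0.  ] [ 0.   0.  -4.3]
[-0.02  3.44  0.  ] [ 0.  0. -5.]
[0.01 3.94 0.  ] [ 0.   0.  -5.7]
```

jog_arm(
  increments=[
    {"x":-0.04,"y":0.43,"z":0,"wx":0,"wy":0,"wz":-0.7,"claw":50},
    {"x":-0.05,"y":0.94,"z":0,"wx":0,"wy":0,"wz":-1.4,"claw":50},
    {"x":-0.06,"y":1.44,"z":0,"wx":0,"wy":0,"wz":-2.1,"claw":50},
    {"x":-0.06,"y":1.94,"z":0,"wx":0,"wy":0,"wz":-2.8,"claw":50},
    {"x":-0.06,"y":2.44,"z":0,"wx":0,"wy":0,"wz":-3.6,"claw":50},
    {"x":-0.04,"y":2.94,"z":0,"wx":0,"wy":0,"wz":-4.3,"claw":50},
    {"x":-0.02,"y":3.2,"z":0,"wx":0,"wy":0,"wz":-5,"claw":50},
    {"x":-0.02,"y":3.4,"z":0,"wx":0,"wy":0,"wz":-5.7,"claw":50},
    {"x":-0.02,"y":3.4,"z":0,"wx":0,"wy":0,"wz":-5.7,"claw":50},
  ],
)

```text
clock: 7.25
position: [0.6025, 0.1024, 0.0521]
tool_rot: [3.141, -0.0, -0.205]
force: [0.5, -0.5, 0.2]
grip_width: 0.0428
```

```bash
python3 -c "
from h import *
goto(-.11,0,.052,0)
"
```

```text
t 7.25 im xy [-0.1079  0.0003] z 0.0521 yaw rel deg -0.02 F [ 0.5 -0.5  0.2] w 0.0428
move cm [-0.03 -0.21  0.01] rot deg [ 0.01 -0.   -0.02]
```

Now at yaw 0 with the front edge just between the lead-ins. I back off and look from above to measure squareness before entering.

jog_arm(
  increments=[
    {"x":0,"y":-2,"z":0,"wx":0,"wy":0,"wz":0,"claw":50},
    {"x":0,"y":-2,"z":-6,"wx":0,"wy":0,"wz":0,"claw":50},
    {"x":0,"y":-2,"z":-12,"wx":0,"wy":0,"wz":0,"claw":50},
    {"x":0,"y":0,"z":-18,"wx":0,"wy":0,"wz":0,"claw":50},
    {"x":0,"y":5,"z":-22,"wx":0,"wy":0,"wz":0,"claw":50},
    {"x":0,"y":9,"z":-24,"wx":0,"wy":0,"wz":0,"claw":50},
    {"x":0,"y":9,"z":-24,"wx":0,"wy":0,"wz":0,"claw":50},
    {"x":0,"y":9,"z":-24,"wx":0,"wy":0,"wz":0,"claw":50},
  ],
)

```text
clock: 8.25
position: [0.5843, 0.016, 0.2918]
tool_rot: [-3.141, 0.0, -0.203]
force: [0.3, 0.5, -1.3]
grip_width: 0.0429
```

```bash
cat >> h.py <<'E'
def carrier(f):
    im=f["pixels"]; hsv=cv2.cvtColor(im,cv2.COLOR_RGB2HSV)
    b=cv2.inRange(hsv,(105,120,60),(125,255,255)); b[:,:240]=0;b[:,400:]=0
    cs,_=cv2.findContours(b,0,2); k=max(cs,key=cv2.contourArea)[:,0,:]
    P=onplane(f,k.astype(float),.062)[:,:2]; Q=np.array([toim(p) for p in P])
    return k,Q
E
python3 -c "
from h import *
state(); f=grab('wrist','w6.png')
crop(f,'w6c.png',20,260,210,430,2.5)
p,e=imager(f,range(45,170,3),[*range(235,275,4),*range(365,395,4)]); print('deck',p,e.std(),'mid',(p[1]+p[2])/2-Y0,'x',p[3]+.22-.0065-X0)
k,Q=carrier(f); c,wh,a=cv2.minAreaRect((Q*1000).astype(np.float32)); print(c,wh,a)
"
```

```text
t 8.25 im xy [-0.0196  0.0001] z 0.2918 yaw rel deg 0.06 F [ 0.3  0.5 -1.3] w 0.0429
deck [-1.77570671  0.44419737  0.69330426 -0.32843603] 0.0004629665427304775 mid -0.00010918420245997762 x -0.00031602659345358886
(-33.059112548828125, 0.19226455688476562) (85.0256118774414, 126.53448486328125) 89.74553680419922
```

View pics/w6c.png

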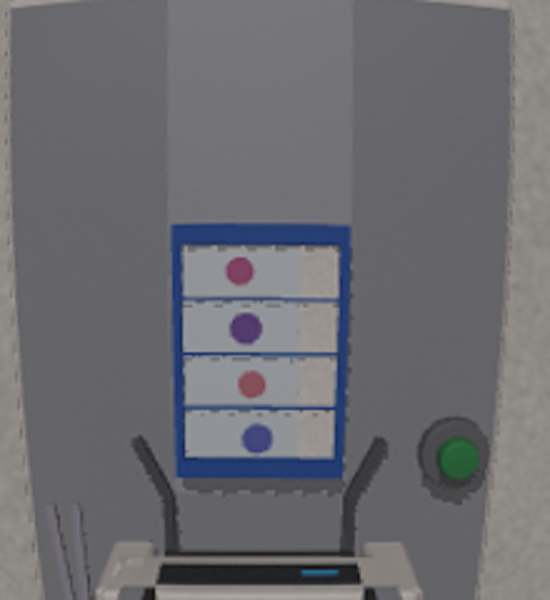

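The carrier is at imager (−33, 0.2) mm, yaw about −0.25°, with its front edge (crop 177–344) centred between the rails' front ends (175–347). I go back down behind it.

```bash
python3 -c "
from h import *
goto(-.130,0,.09,0);goto(-.130,0,.052,0)
"
```

```text
t 8.3 im xy [-0.0198 -0.0001] z 0.2914 yaw rel deg 0.09 F [-0.1  0.5 -1.3] w 0.0426
move cm [  0.04 -11.02  20.14] rot deg [-0.    0.05  0.09]
t 8.3 im xy [-0.0198 -0.0001] z 0.2914 yaw rel deg 0.09 F [-0.1  0.5 -1.3] w 0.0426
move cm [  0.05 -11.02  23.94] rot deg [-0.    0.05  0.09]
```

jog_arm(
  increments=[
    {"x":0,"y":-5,"z":3,"wx":0,"wy":0,"wz":0.1,"claw":50},
    {"x":0,"y":-9.5,"z":7,"wx":0,"wy":0,"wz":0.1,"claw":50},
    {"x":0,"y":-11.2,"z":12,"wx":0,"wy":0,"wz":0.1,"claw":50},
    {"x":0.05,"y":-11.2,"z":17,"wx":0,"wy":0,"wz":0.1,"claw":50},
    {"x":0.05,"y":-11.2,"z":21,"wx":0,"wy":0,"wz":0.1,"claw":50},
    {"x":0.05,"y":-11.2,"z":23.2,"wx":0,"wy":0,"wz":0.1,"claw":50},
    {"x":0.05,"y":-11.2,"z":23.9,"wx":0,"wy":0,"wz":0.1,"claw":50},
    {"x":0.05,"y":-11.2,"z":23.9,"wx":0,"wy":0,"wz":0.1,"claw":50},
  ],
)

```text
clock: 9.3
position: [0.6069, 0.1265, 0.0523]
tool_rot: [3.141, 0.001, -0.204]
force: [0.2, -0.3, 1.2]
grip_width: 0.0426
```

```bash
python3 -c "
from h import *
f=grab('wrist'); crop(f,'w7.png',220,370,220,420,4)
goto(-.108,0,.052,0)
"
```

```text
t 9.35 im xy [-0.1324  0.0002] z 0.0529 yaw rel deg 0.03 F [ 1.  -0.2 -0.3] w 0.0428
move cm [-0.02  2.44  0.09] rot deg [-0.02  0.03  0.03]
```

View pics/w7.png

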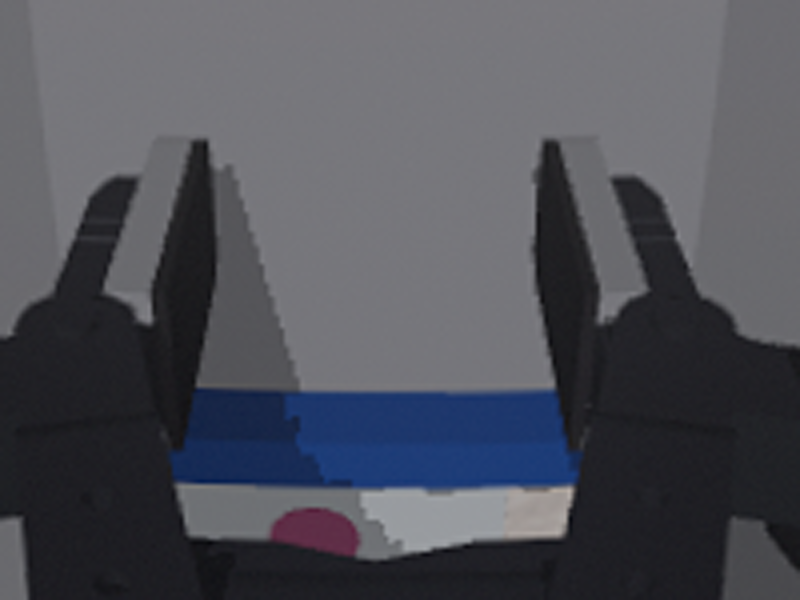

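jog_arm(
  increments=[
    {"x":0,"y":1,"z":0.1,"wx":0,"wy":0,"wz":0,"claw":50},
    {"x":0,"y":1.9,"z":0.1,"wx":0,"wy":0,"wz":0,"claw":50},
    {"x":0,"y":2.3,"z":0.1,"wx":0,"wy":0,"wz":0,"claw":50},
    {"x":0,"y":2.8,"z":0.1,"wx":0,"wy":0,"wz":0,"claw":50},
    {"x":0,"y":3.3,"z":0.1,"wx":0,"wy":0,"wz":0,"claw":50},
    {"x":0,"y":3.8,"z":0.1,"wx":0,"wy":0,"wz":0,"claw":50},
    {"x":0,"y":4.3,"z":0.1,"wx":0,"wy":0,"wz":0,"claw":50},
    {"x":0,"y":4.8,"z":0.1,"wx":0,"wy":0,"wz":0,"claw":50},
    {"x":0,"y":5.3,"z":0.1,"wx":0,"wy":0,"wz":0,"claw":50},
    {"x":0,"y":5.3,"z":0.1,"wx":0,"wy":0,"wz":0,"claw":50},
  ],
)

```text
clock: 10.6
position: [0.5965, 0.0738, 0.0519]
tool_rot: [3.142, 0.001, -0.205]
force: [-0.4, 0.1, 0.6]
grip_width: 0.0427
```

```bash
python3 -c "
from h import *
f=grab('wrist'); crop(f,'w8.png',220,370,220,420,4)
goto(0.0,0,.052,0)
"
```

```text
t 10.65 im xy [-0.079   0.0001] z 0.0518 yaw rel deg -0.0 F [-0.7  0.2 -0.6] w 0.0425
move cm [-0.01  7.9  -0.02] rot deg [ 0.    0.05 -0.  ]
```

View pics/w8.png

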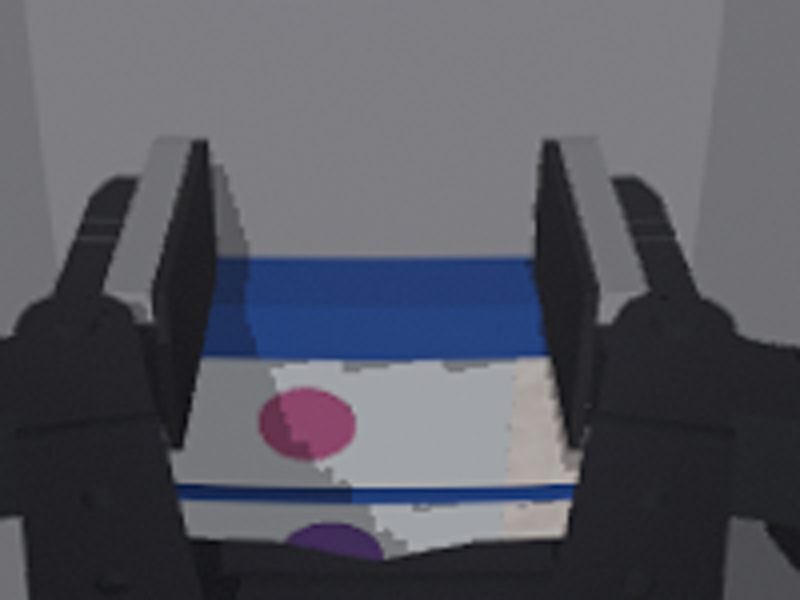

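Flush, square, no side force. I carry on straight at 5 mm per row.

jog_arm(
  increments=[
    {"x":0,"y":0.5,"z":0,"wx":0,"wy":0,"wz":0,"claw":50},
    {"x":0,"y":1,"z":0,"wx":0,"wy":0,"wz":0,"claw":50},
    {"x":0,"y":1.5,"z":0,"wx":0,"wy":0,"wz":0,"claw":50},
    {"x":0,"y":2,"z":0,"wx":0,"wy":0,"wz":0,"claw":50},
    {"x":0,"y":2.5,"z":0,"wx":0,"wy":0,"wz":0,"claw":50},
    {"x":0,"y":3,"z":0,"wx":0,"wy":0,"wz":0,"claw":50},
    {"x":0,"y":3.5,"z":0,"wx":0,"wy":0,"wz":0,"claw":50},
    {"x":0,"y":4,"z":0,"wx":0,"wy":0,"wz":0,"claw":50},
    {"x":0,"y":4.5,"z":0,"wx":0,"wy":0,"wz":0,"claw":50},
    {"x":0,"y":5,"z":0,"wx":0,"wy":0,"wz":0,"claw":50},
  ],
)

```text
clock: 11.9
position: [0.5862, 0.0248, 0.0518]
tool_rot: [-3.142, 0.001, -0.204]
force: [0.2, 0.3, -1.3]
grip_width: 0.0426
```

```bash
python3 -c "
from h import *
f=grab('wrist'); crop(f,'w9.png',220,370,220,420,4)
f=grab('side'); crop(f,'d9.png',110,280,270,400,3.5)
goto(0.010,0,.052,0)
"
```

```text
t 12.0 im xy [-0.0282  0.0002] z 0.0519 yaw rel deg -0.04 F [ 0.2  0.3 -0.1] w 0.0427
move cm [-0.02  3.82 -0.01] rot deg [ 0.02  0.04 -0.04]
```

View pics/w9.png

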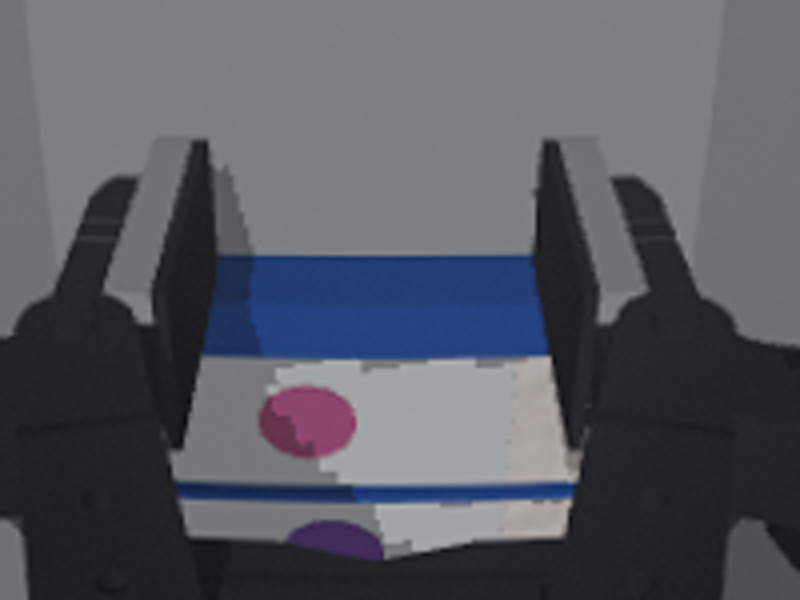

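View pics/d9.png

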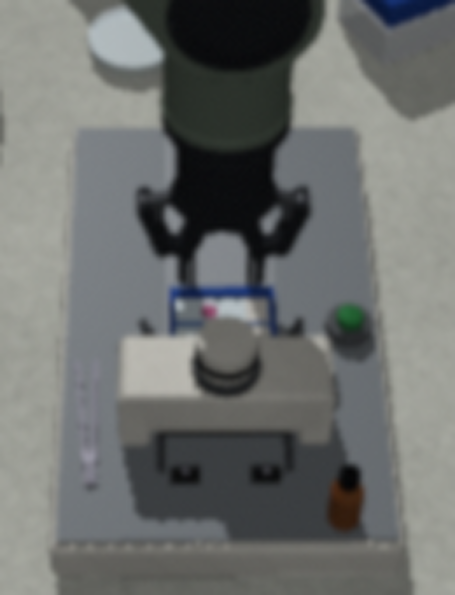

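The carrier is under the bridge, square and unobstructed. I advance 3.8 cm more, then creep.

jog_arm(
  increments=[
    {"x":0,"y":0.5,"z":0,"wx":0,"wy":0,"wz":0,"claw":50},
    {"x":0,"y":1,"z":0,"wx":0,"wy":0,"wz":0,"claw":50},
    {"x":0,"y":1.5,"z":0,"wx":0,"wy":0,"wz":0,"claw":50},
    {"x":0,"y":2,"z":0,"wx":0,"wy":0,"wz":0,"claw":50},
    {"x":0,"y":2.5,"z":0,"wx":0,"wy":0,"wz":0,"claw":50},
    {"x":0,"y":3,"z":0,"wx":0,"wy":0,"wz":0,"claw":50},
    {"x":0,"y":3.4,"z":0,"wx":0,"wy":0,"wz":0,"claw":50},
    {"x":0,"y":3.7,"z":0,"wx":0,"wy":0,"wz":0,"claw":50},
    {"x":0,"y":3.8,"z":0,"wx":0,"wy":0,"wz":0,"claw":50},
  ],
)

```text
clock: 13.12
position: [0.5785, -0.0129, 0.0519]
tool_rot: [3.141, 0.001, -0.205]
force: [-0.5, 1.0, 0.1]
grip_width: 0.0429
```

jog_arm(
  increments=[
    {"x":0,"y":0.1,"z":0,"wx":0,"wy":0,"wz":0,"claw":50},
    {"x":0,"y":0.2,"z":0,"wx":0,"wy":0,"wz":0,"claw":50},
    {"x":0,"y":0.3,"z":0,"wx":0,"wy":0,"wz":0,"claw":50},
  ],
)

```text
clock: 13.5
position: [0.5779, -0.0158, 0.0519]
tool_rot: [3.141, 0.001, -0.205]
force: [0.3, 1.5, -0.2]
grip_width: 0.0428
```

```bash
python3 -c "
from h import *
state()"
```

```text
t 13.5 im xy [0.0129 0.0002] z 0.0519 yaw rel deg -0.04 F [ 0.3  1.5 -0.2] w 0.0428
```

jog_arm(
  increments=[
    {"x":0,"y":0.07,"z":0,"wx":0,"wy":0,"wz":0,"claw":50},
    {"x":0,"y":0.14,"z":0,"wx":0,"wy":0,"wz":0,"claw":50},
  ],
)

```text
clock: 13.75
position: [0.5776, -0.0172, 0.0519]
tool_rot: [3.141, 0.001, -0.205]
force: [0.6, 1.1, 1.0]
grip_width: 0.0425
```

jog_arm(
  increments=[
    {"x":0,"y":0.07,"z":0,"wx":0,"wy":0,"wz":0,"claw":50},
    {"x":0,"y":0.14,"z":0,"wx":0,"wy":0,"wz":0,"claw":50},
  ],
)

```text
clock: 14.0
position: [0.5774, -0.0183, 0.0519]
tool_rot: [-3.141, 0.001, -0.205]
force: [0.8, 4.8, -0.5]
grip_width: 0.0425
```

```bash
python3 -c "
from h import *
state()
f=grab('wrist'); crop(f,'w10.png',220,370,220,420,4)"
```

```text
t 14.0 im xy [0.0154 0.0002] z 0.0519 yaw rel deg -0.03 F [ 0.8  4.8 -0.5] w 0.0425
```

The force is rising at the expected position (TCP x 15.4 mm against ~16 expected). I firm it slightly to seat both stops.

jog_arm(
  increments=[
    {"x":0,"y":0.06,"z":0,"wx":0,"wy":0,"wz":0,"claw":50},
    {"x":0,"y":0.06,"z":0,"wx":0,"wy":0,"wz":0,"claw":50},
    {"x":0,"y":0.06,"z":0,"wx":0,"wy":0,"wz":0,"claw":50},
  ],
)

```text
clock: 14.42
position: [0.5774, -0.0183, 0.0519]
tool_rot: [-3.141, 0.001, -0.204]
force: [0.8, 5.0, -0.1]
grip_width: 0.0424
```

```bash
python3 -c "
from h import *
state()"
```

```text
t 14.43 im xy [0.0154 0.0002] z 0.0519 yaw rel deg 0.0 F [ 0.8  5.  -0.1] w 0.0424
```

jog_arm(
  increments=[
    {"x":0,"y":0.12,"z":0,"wx":0,"wy":0,"wz":0,"claw":50},
    {"x":0,"y":0.12,"z":0,"wx":0,"wy":0,"wz":0,"claw":50},
    {"x":0,"y":0.12,"z":0,"wx":0,"wy":0,"wz":0,"claw":50},
  ],
)

```text
clock: 14.8
position: [0.5773, -0.0184, 0.0519]
tool_rot: [-3.14, 0.001, -0.204]
force: [1.0, 7.7, -0.6]
grip_width: 0.0426
```

```bash
python3 -c "
from h import *
state()"
```

```text
t 14.8 im xy [0.0155 0.0002] z 0.0519 yaw rel deg 0.04 F [ 1.   7.7 -0.6] w 0.0426
```

It holds rigidly at 8 N. I retreat straight back, rise and inspect.

jog_arm(
  increments=[
    {"x":0,"y":-1,"z":0,"wx":0,"wy":0,"wz":0,"claw":50},
    {"x":0,"y":-3,"z":0,"wx":0,"wy":0,"wz":0,"claw":50},
    {"x":0,"y":-4,"z":-5,"wx":0,"wy":0,"wz":0,"claw":50},
    {"x":0,"y":-4,"z":-11,"wx":0,"wy":0,"wz":0,"claw":50},
    {"x":0,"y":-4,"z":-17,"wx":0,"wy":0,"wz":0,"claw":30},
    {"x":0,"y":-4,"z":-20,"wx":0,"wy":0,"wz":0,"claw":0},
    {"x":0,"y":-4,"z":-20,"wx":0,"wy":0,"wz":0,"claw":0},
    {"x":0,"y":-4,"z":-20,"wx":0,"wy":0,"wz":0,"claw":0},
  ],
)

```text
clock: 15.8
position: [0.5852, 0.0214, 0.2513]
tool_rot: [-3.14, 0.001, -0.203]
force: [-0.2, -0.5, -0.2]
grip_width: -0.0
```

```bash
python3 -c "
from h import *
state(); f=grab('wrist','w11.png')
crop(f,'w11c.png',60,300,220,420,2.5)
k,Q=carrier(f); m=Q[:,0]<.06; Q=Q[m]; c,wh,a=cv2.minAreaRect((Q*1000).astype(np.float32)); print(c,wh,a, 'rear x',c[0]-min(wh)/2)
hsv=cv2.cvtColor(f['pixels'],cv2.COLOR_RGB2HSV); g=cv2.inRange(hsv,(45,80,40),(85,255,255)); n,l,s,cc=cv2.connectedComponentsWithStats(g); i=1+s[1:,4].argmax()
for z in(.06,.065,.07): print('key',cc[i],z,toim(onplane(f,cc[i],z)))
"
```

```text
t 15.8 im xy [-0.025  -0.0002] z 0.2513 yaw rel deg 0.09 F [-0.2 -0.5 -0.2] w -0.0
(40.209632873535156, 0.207763671875) (37.61170959472656, 85.96868133544922) 1.0617079734802246 rear x 21.403778076171875
key [400.97785978 218.45756458] 0.06 [0.02101514 0.10371962]
key [400.97785978 218.45756458] 0.065 [0.01907106 0.10215688]
key [400.97785978 218.45756458] 0.07 [0.01712698 0.10059414]
```

View pics/w11c.png

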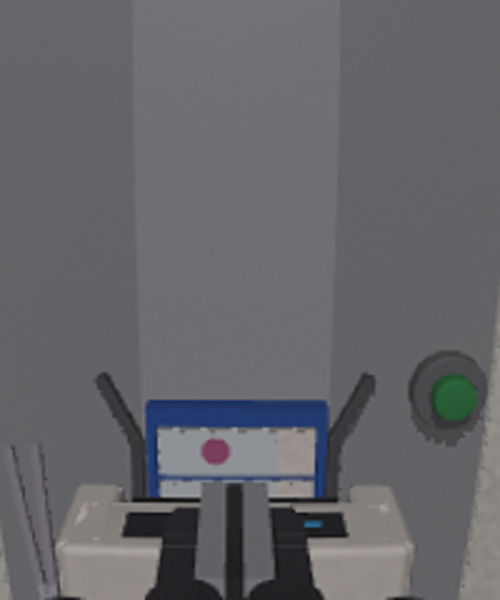

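```bash
python3 -c "
from h import *
import pickle
f=grab('wrist'); pickle.dump(f,open('w12.pkl','wb'))
im=f['pixels']; hsv=cv2.cvtColor(im,cv2.COLOR_RGB2HSV)
b=cv2.inRange(hsv,(105,100,40),(125,255,255)); 
P=[]
for c in range(282,348):
    r=np.where(b[200:260,c])[0]
    if len(r): P.append((c,200+r.min()-.5))
P=np.array(P); Q=np.array([toim(q) for q in onplane(f,P,.05)]); p=np.polyfit(Q[:,1],Q[:,0],1); print('rear bottom x=%.4f slope deg %.2f'%(p[1],np.degrees(p[0])),(Q[:,0]-np.polyval(p,Q[:,1])).std(), P[0],P[-1])
# sides
for rr in (226,232,238,244,250):
    x=np.where(b[rr,270:360])[0]+270; print(rr,x.min(),x.max(),toim(onplane(f,np.array([x.min()-.5,rr]),.062)).round(4),toim(onplane(f,np.array([x.max()+.5,rr]),.062)).round(4))
crop(f,'w12c.png',200,270,250,380,6)
"
```

```text
rear bottom x=0.0263 slope deg -0.13 1.990509706934737e-05 [282.  219.5] [347.  219.5]
226 278 351 [ 0.0299 -0.0427] [0.0297 0.0437]
232 279 350 [ 0.0375 -0.0418] [0.0373 0.0429]
238 279 350 [ 0.0453 -0.0421] [0.0451 0.0433]
244 279 350 [ 0.0533 -0.0424] [0.0531 0.0437]
250 279 350 [ 0.0613 -0.0428] [0.0611 0.0441]
```

View pics/w12c.png

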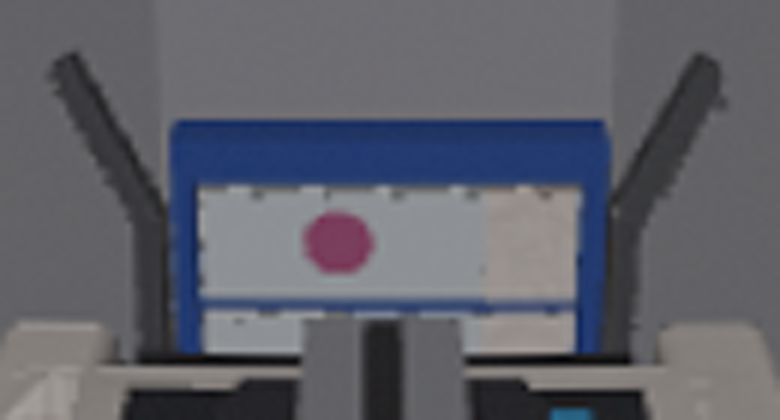

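The carrier is home: rear face at x = 26.3 mm (27 expected), skew about −0.1°, centred between the rails. Now the key.

```bash
python3 -c "
from h import *
goto(.0185,.102,.10,0)
"
```

```text
t 15.9 im xy [-0.0245 -0.0002] z 0.2509 yaw rel deg 0.07 F [ 0.  -0.7 -0.5] w -0.0001
move cm [10.25  4.34 15.06] rot deg [-0.08  0.13  0.07]
```

jog_arm(
  increments=[
    {"x":5,"y":2,"z":0,"wx":0,"wy":0,"wz":0,"claw":0},
    {"x":9,"y":4,"z":1,"wx":0,"wy":0,"wz":0,"claw":0},
    {"x":10.2,"y":4.3,"z":4,"wx":0,"wy":0,"wz":0,"claw":0},
    {"x":10.2,"y":4.3,"z":9,"wx":0,"wy":0,"wz":0,"claw":0},
    {"x":10.2,"y":4.3,"z":13,"wx":0,"wy":0,"wz":0,"claw":0},
    {"x":10.2,"y":4.3,"z":15,"wx":0,"wy":0,"wz":0,"claw":0},
    {"x":10.2,"y":4.3,"z":15,"wx":0,"wy":0,"wz":0,"claw":0},
  ],
)

```text
clock: 16.77
position: [0.6754, -0.0415, 0.0995]
tool_rot: [-3.141, 0.004, -0.203]
force: [-0.2, -0.9, 0.7]
grip_width: 0.0001
```

```bash
python3 -c "
from h import *
f=grab('wrist'); crop(f,'w13.png',200,370,220,420,4)
f=grab('side'); crop(f,'d13.png',110,280,270,400,3.5)
goto(.0185,.102,.07,0)
"
```

```text
t 16.88 im xy [0.0181 0.1022] z 0.1019 yaw rel deg 0.06 F [-0.3 -0.1 -0.4] w 0.0002
move cm [-0.02  0.04  3.19] rot deg [-0.09  0.05  0.06]
```

View pics/w13.png

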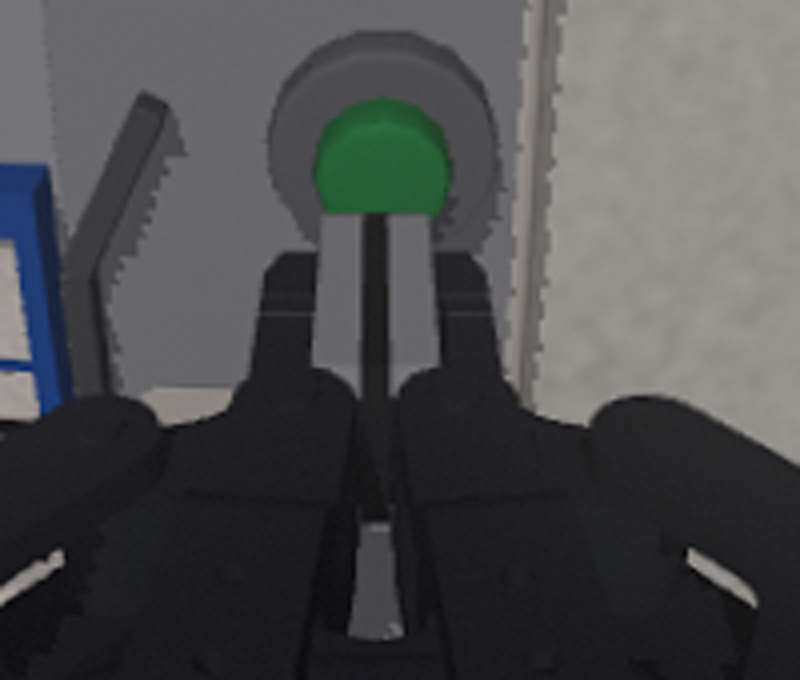

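View pics/d13.png

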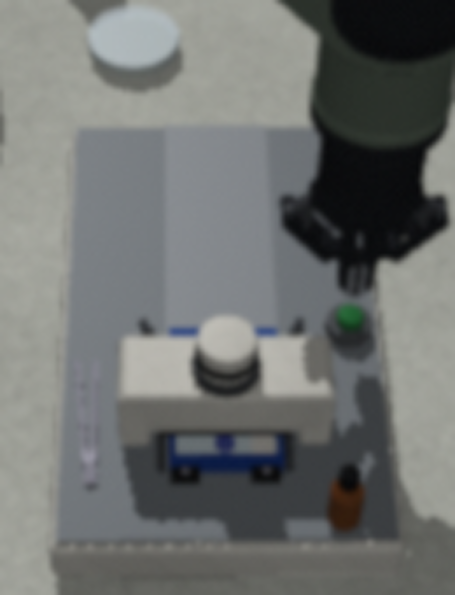

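The fingers are centred over the key. The side view also shows the carrier's front up against both stops at (185,470) and (265,470). I descend.

jog_arm(
  increments=[
    {"x":0,"y":0,"z":1.5,"wx":0,"wy":0,"wz":0,"claw":0},
    {"x":0,"y":0,"z":2.5,"wx":0,"wy":0,"wz":0,"claw":0},
    {"x":0,"y":0,"z":2.7,"wx":0,"wy":0,"wz":0,"claw":0},
    {"x":0,"y":0,"z":2.7,"wx":0,"wy":0,"wz":0,"claw":0},
  ],
)

```text
clock: 17.38
position: [0.6766, -0.0417, 0.0748]
tool_rot: [-3.14, 0.001, -0.203]
force: [0.0, -0.9, -0.4]
grip_width: -0.0001
```

jog_arm(
  increments=[
    {"x":0,"y":0,"z":0.15,"wx":0,"wy":0,"wz":0,"claw":0},
    {"x":0,"y":0,"z":0.3,"wx":0,"wy":0,"wz":0,"claw":0},
    {"x":0,"y":0,"z":0.3,"wx":0,"wy":0,"wz":0,"claw":0},
  ],
)

```text
clock: 17.75
position: [0.6766, -0.0417, 0.0718]
tool_rot: [-3.14, 0.001, -0.203]
force: [0.0, 0.3, 0.3]
grip_width: 0.0001
```

jog_arm(
  increments=[
    {"x":0,"y":0,"z":0.1,"wx":0,"wy":0,"wz":0,"claw":0},
    {"x":0,"y":0,"z":0.2,"wx":0,"wy":0,"wz":0,"claw":0},
    {"x":0,"y":0,"z":0.2,"wx":0,"wy":0,"wz":0,"claw":0},
  ],
)

```text
clock: 18.12
position: [0.6767, -0.0417, 0.0698]
tool_rot: [-3.14, 0.001, -0.203]
force: [0.4, -0.4, 1.9]
grip_width: 0.0001
```

jog_arm(
  increments=[
    {"x":0,"y":0,"z":0.1,"wx":0,"wy":0,"wz":0,"claw":0},
    {"x":0,"y":0,"z":0.2,"wx":0,"wy":0,"wz":0,"claw":0},
    {"x":0,"y":0,"z":0.2,"wx":0,"wy":0,"wz":0,"claw":0},
  ],
)

```text
clock: 18.5
position: [0.6767, -0.0417, 0.0678]
tool_rot: [-3.14, 0.001, -0.203]
force: [-0.3, -0.1, 3.0]
grip_width: 0.0001
```

jog_arm(
  increments=[
    {"x":0,"y":0,"z":0.1,"wx":0,"wy":0,"wz":0,"claw":0},
    {"x":0,"y":0,"z":0.2,"wx":0,"wy":0,"wz":0,"claw":0},
    {"x":0,"y":0,"z":0.2,"wx":0,"wy":0,"wz":0,"claw":0},
  ],
)

```text
clock: 18.88
position: [0.6768, -0.0417, 0.0661]
tool_rot: [-3.14, 0.001, -0.203]
force: [-2.9, -0.2, 8.5]
grip_width: 0.0002
```

jog_arm(
  increments=[
    {"x":0,"y":0,"z":0.1,"wx":0,"wy":0,"wz":0,"claw":0},
    {"x":0,"y":0,"z":0.15,"wx":0,"wy":0,"wz":0,"claw":0},
    {"x":0,"y":0,"z":0.15,"wx":0,"wy":0,"wz":0,"claw":0},
  ],
)

```text
clock: 19.25
position: [0.6769, -0.0417, 0.0658]
tool_rot: [-3.14, 0.0, -0.203]
force: [-7.8, 0.1, 21.8]
grip_width: 0.0
```

The key is bottomed: ~3 N spring force at 67.8 mm and a hard stop at 65.8 mm, after contact at about 71 mm. I release and check.

jog_arm(
  increments=[
    {"x":0,"y":0,"z":-1,"wx":0,"wy":0,"wz":0,"claw":0},
    {"x":0,"y":0,"z":-5,"wx":0,"wy":0,"wz":0,"claw":0},
    {"x":0,"y":-1,"z":-11,"wx":0,"wy":0,"wz":0,"claw":0},
    {"x":-3,"y":-3,"z":-17,"wx":0,"wy":0,"wz":0,"claw":0},
    {"x":-6,"y":-4,"z":-20,"wx":0,"wy":0,"wz":0,"claw":0},
    {"x":-10,"y":-4.3,"z":-20,"wx":0,"wy":0,"wz":0,"claw":0},
    {"x":-10,"y":-4.3,"z":-20,"wx":0,"wy":0,"wz":0,"claw":0},
  ],
)

```text
clock: 20.12
position: [0.5859, 0.0212, 0.2667]
tool_rot: [-3.138, 0.0, -0.202]
force: [0.2, 0.6, 0.4]
grip_width: -0.0
```

```bash
python3 -c "
from h import *
state()
f=grab('wrist','w14.png')
im=f['pixels']; hsv=cv2.cvtColor(im,cv2.COLOR_RGB2HSV)
b=cv2.inRange(hsv,(105,100,40),(125,255,255)); 
P=[]
for c in range(285,345):
    r=np.where(b[195:260,c])[0]
    if len(r): P.append((c,195+r.min()-.5))
P=np.array(P); Q=np.array([toim(q) for q in onplane(f,P,.05)]); p=np.polyfit(Q[:,1],Q[:,0],1); print('rear bottom x=%.4f slope deg %.2f'%(p[1],np.degrees(p[0])))
f=grab('side','d14.png'); crop(f,'d14c.png',110,290,260,400,3.3); f=grab('scene','s14.png')
"
```

```text
t 20.12 im xy [-0.025   0.0005] z 0.2667 yaw rel deg 0.13 F [0.2 0.6 0.4] w -0.0
rear bottom x=0.0264 slope deg -0.15
```

View pics/w14.png

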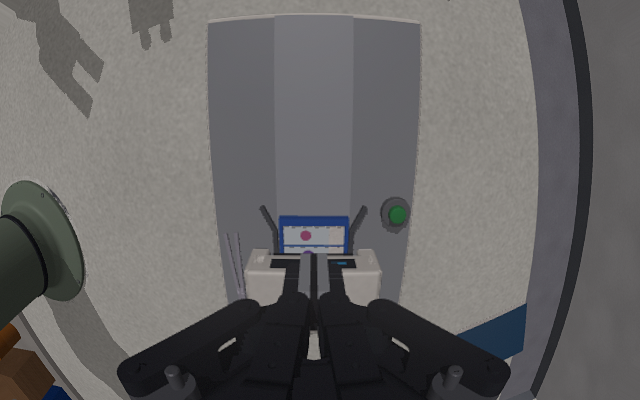

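View pics/d14c.png

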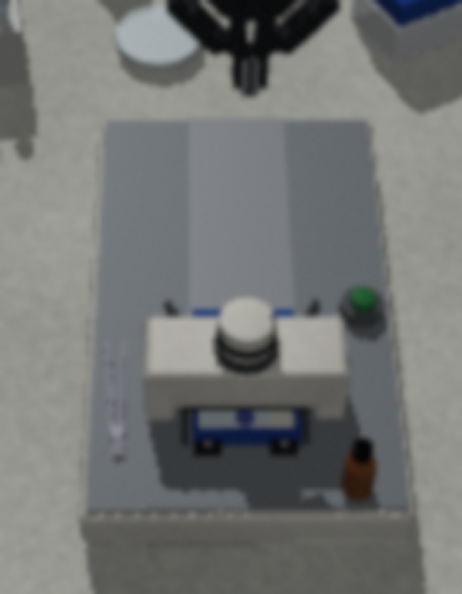

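The carrier is still home and square: rear edge at wrist rows ~217, x = 26.4 mm, front against both stops at (207,445) and (287,445). The key has sprung up at (398,214), the bottle and forceps are unmoved, and the arm is clear. I hand in.

```bash
python3 -c "
from workcell import bot
print(bot.job_done())"
```

```text
the job is handed in; nothing more can be done
None
```

The blue carrier is home in the imager and the green start key has been pressed; I handed the job in at about 20 s of the 72 s.

- **Push:** I pushed the carrier flat along the deck with two fingertips on its rear face. An arc took out its 11.5° skew, then a straight push took it under the bridge until it seated rigidly against the stops at about 8 N. I saw no sign of the carrier or the robot touching the bridge.
- **Carrier position:** After the key press, the rear face measured at imager x = 26.4 mm, where 27 mm is nominal and my frame is good to 1–2 mm. Skew was about 0.15°, and the carrier was centred between the rails. The side view showed its front up against both stops.
- **Start key:** I pressed it only with the carrier home. It bottomed out after nearly 5 mm of travel. The final reading was 22 N, above the 4 N spring, with about 8 N of sideways force. The key sprang back up afterwards.
- **Other items:** The bottle and forceps looked unmoved in the final pictures. I did not measure the items on the bench again, but the arm never worked near them. The arm ended clear of everything.

No check failed or disagreed.

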